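# Select the three-stud filter on the photometer and start a reading

## Robot

A 6-joint arm with a two-finger parallel gripper is mounted at the origin on the work surface. World frame = base frame: x ahead of the robot, y to its left, z up, the work surface at z = 0. Lengths are in m, angles in rad, forces in N, time in s.
With the tool pointing down it reaches from about 0.35 to 0.8 m from the base axis. Payload 7.3 kg.
Tool frame: the origin (TCP) lies between the finger pads; the fingertips stand 25 mm ahead of it and the grasp point (between the pads) lies 6 mm ahead of it (r.tip_extent is the distance from the TCP to the fingertips, in m); z points along the fingers, y is the line along which they close (so a half turn about z gives the same grasp; the last joint's range is limited). The gripper opens to 85 mm and grips with 20 to 120 N. Pads are 22 mm wide; open, the fingers measure 114 mm over their backs; the gripper's body (76 mm by 85 mm) begins 54 mm behind the grasp point. The pads swing forward as they close: fully open they stand 13 mm farther back than shut.
Start: joints at [1.203, 0.342, 1.524, -0, 1.275, -0.146], TCP at [0.115, 0.512, 0.256] pointing down, gripper open.
Joint ranges: [-2.53, 2.53], [-0.77, 2.02], [0.04, 2.7], [-1, 4.14], [0.28, 2.66], [-3.11, 3.11]. Speed limits (rad/s): [2.57, 2.57, 3.14, 3.14, 3.14, 3.14].

## Interface

Orientations are given as a unit quaternion [x, y, z, w].
In Python, from workcell import r, command_gripper, optics gives the robot as it stands. The module is installed in compiled form; this text tells all that it offers. Calls block until the motion is done:
- r.reach(position, orientation): joint-space move of the TCP to a pose.
- r.move_straight(position, orientation=None, speed=0.15, max_force=None): straight line of the TCP; orientation=None keeps the orientation; speed is the mean speed in m/s. With max_force (N) it stops when the force on the tool has changed by that much, and returns True; else False.
- r.movej(angles): joint-space move.
- command_gripper(opening, force=None): finger opening in m; force is the grip in N (None keeps the last); returns when the fingers have stopped.
- r.hold(seconds).
- r.solve_ik(position, orientation): joint angles nearest the present ones, or None.
- r.read_state(): the state.
- optics.get_image(name): name is "side" or "top" or "wrist"; returns (picture, depth): 480x640x3 uint8, red, green, blue; 480x640 float32, m along the optical axis (not along the pixel's ray), 0 where there is no reading.
- optics.camera_model(name): a dict with "K" (3x3 intrinsics, pixels), "R" (3x3) and "t" (3): a world point X has camera coordinates R X + t; the wrist camera has in their place "tool_from_camera" (4x4, takes a point from camera to tool coordinates, whose origin is the TCP and whose axes are the flange's). Camera axes: x right, y down, z forward; pixel columns grow to the right and rows downward; lengths in m; the calibration is good to about 2 mm. A picture is of the moment at which its call begins: read the wrist's pose just before it. camera_model takes no time and is no camera call.
A pose or a line that the arm cannot do raises r.PlanningError and nothing moves.
- r.finish_job(): hands the job in; it is judged then, once.
The state is a dict: "time_s": time; "joint_positions": joint angles; "dq": joint speeds; "tau": joint torques, N m; "eef_pos": TCP position; "eef_rot": TCP orientation; "contact_force": force on the tool from outside, world axes, zero at the start; "torque": the same for the moment, N m; "grip_width": finger opening in m; "grip_force": force on a finger pad.
Only numpy, scipy, OpenCV 4.12 (cv2) and the standard library are available. Lean on these libraries where they do the work, as an engineer would, in place of code of your own. Each camera call takes 0.05 s, during which the arm holds its last target. There are 200 camera calls.

## Task

On the white photometer, push the filter turret's tab round until it points at the centre of the marker disc with three studs, then press the start key down and let it come back up. Only push: do not pinch the tab or lift the turret, and leave the vial, bottles and beaker where they stand.

Things in the scene. Friction and masses are not known exactly. Their poses are not given: they have to be found in the camera images.
- turret_hub (a point): Filter turret: a black disc, 110 mm diameter, flat on top of the white photometer, turning about a vertical axis. Point on the axis, level with the deck (55 mm above the table). x axis outwards along the tab, z up; turns with the turret. Disc top is 15 mm, steel hub 22 mm above this point. No clicks or springs: it stays where it is left; pushing the tab takes about 1.5 to 2 N.
- tab_mid (a point): Middle of the top edge of the tab: one upright dark steel fin standing radially on the turret's rim, 12 mm thick, reaching from 40 to 85 mm from the axis, from 7 mm to 45 mm above the deck. This point is 72.5 mm out from the axis and 45 mm above the deck. Axes as turret_hub.
- tab_left: One half of the tab's thickness, the 6 mm on its -y side (turret_hub axes). Origin is the same as turret_hub; its outer face is the vertical plane y = -6 mm.
- tab_right: The other half of the tab, the 6 mm on its +y side. Origin is the same as turret_hub; its outer face is the vertical plane y = +6 mm.
- turret (a joint): Turret angle in rad: 0 with the tab pointing straight to the front of the instrument (the side towards the robot); positive counter-clockwise seen from above; stops at -1.8 and +1.8. At the start the tab is within 0.3 of the front.
- spindle (a joint): How far the turret is lifted off its seat, in m: 0 seated. It only rests there by its weight (about 0.3 kg) and can be pulled up 30 mm, which must not happen.
- start_key (a joint): Travel of the start key in m: 0 up, 0.006 fully down. It springs back; fully down takes 5 N. It counts as pressed beyond 0.004.
- start_key_top (a point): Centre of the top face of the start key: round white push button, 28 mm diameter, travelling 6 mm straight down into a low grey housing on the back right of the deck, beside the display, 93 mm behind and 95 mm to the right of the turret axis (instrument frame, seen from the robot).
- mark_one_top (a point): Centre of the top of the marker disc with one black stud: aluminium disc 42 mm diameter, 3 mm thick, fixed on the deck beyond the tab's end, 114 mm from the turret axis (point 3 mm above the deck; studs 10 mm wide, 1.5 mm high). The four discs sit at turret angles -1.5, -0.75, +0.75 and +1.5 rad, in any order.
- mark_two_top (a point): Centre of the top of the marker disc with two black studs: aluminium disc 42 mm diameter, 3 mm thick, fixed on the deck beyond the tab's end, 114 mm from the turret axis (point 3 mm above the deck; studs 10 mm wide, 1.5 mm high). The four discs sit at turret angles -1.5, -0.75, +0.75 and +1.5 rad, in any order.
- mark_three_top (a point): Centre of the top of the marker disc with three black studs in a triangle: aluminium disc 42 mm diameter, 3 mm thick, fixed on the deck beyond the tab's end, 114 mm from the turret axis (point 3 mm above the deck; studs 10 mm wide, 1.5 mm high). The four discs sit at turret angles -1.5, -0.75, +0.75 and +1.5 rad, in any order.
- mark_four_top (a point): Centre of the top of the marker disc with four black studs in a square: aluminium disc 42 mm diameter, 3 mm thick, fixed on the deck beyond the tab's end, 114 mm from the turret axis (point 3 mm above the deck; studs 10 mm wide, 1.5 mm high). The four discs sit at turret angles -1.5, -0.75, +0.75 and +1.5 rad, in any order.
- vial: Small capped vial, 22 mm diameter, 50 mm high, standing loose on the back left corner of the instrument's deck. Origin: centre of its underside. Leave alone.
- bottle0: White capped reagent bottle, 62 mm diameter, 105 mm high, standing loose on the table beside the instrument. Origin: centre of its underside. Leave alone.
- bottle1: White capped reagent bottle, 62 mm diameter, 105 mm high, standing loose on the table beside the instrument. Origin: centre of its underside. Leave alone.
- bottle2: White capped reagent bottle, 62 mm diameter, 105 mm high, standing loose on the table beside the instrument. Origin: centre of its underside. Leave alone.
- beaker: Glass beaker, 72 mm diameter, 90 mm high, standing loose on the table to the right. Origin: centre of its underside. Leave alone.

How it is judged:
By the outcome, as a careful person would: the job done as asked, in the order asked, and still so for the second after the job is handed in, with the robot touching nothing.
It also fails if it takes over 48 s, if anything falls off the work surface, if the arm or the gripper's body presses on something with over 40 N, if the wrist force passes 120 N, or if a joint passes its speed limit or range.

## Working session

There is one attempt and no reset: what is moved stays moved. The work goes in short steps, each a Python script; the robot and the scene stay as the last script left them, time stands still between calls to the robot, and variables do not carry over. Pictures are saved under pics/ and viewed, at most 10 in all, crops included, and the job is handed in when it is done.

```bash
mkdir -p pics
python3 - <<'E'
from workcell import r, optics
import cv2,numpy as np
for n in ("top","side"):
    im,d=optics.get_image(n); cv2.imwrite(f"pics/{n}0.png",im[:,:,::-1]); np.savez(f"{n}0.npz",im=im,d=d)
    print(n,{k:np.round(v,4).tolist() for k,v in optics.camera_model(n).items()})
print(optics.camera_model("wrist")); s=r.read_state(); print(s["time_s"],s["eef_pos"],s["eef_rot"],s["contact_force"],r.tip_extent)
E
```

```text
top {'K': [[498.8247, 0.0, 315.3107], [0.0, 498.8247, 240.943], [0.0, 0.0, 1.0]], 'R': [[0.0264, -0.9994, 0.0218], [-0.9928, -0.0287, -0.1165], [0.1171, -0.0186, -0.9929]], 't': [-0.0986, 0.5702, 1.0715]}
side {'K': [[452.4025, 0.0, 314.3756], [0.0, 452.4025, 240.6502], [0.0, 0.0, 1.0]], 'R': [[0.9544, -0.2983, -0.0079], [-0.2344, -0.7332, -0.6383], [0.1847, 0.6111, -0.7697]], 't': [-0.5831, 0.1331, 0.9542]}
{'K': array([[353.88957387,   0.        , 318.26592262],
       [  0.        , 353.88957387, 234.98218661],
       [  0.        ,   0.        ,   1.        ]]), 'tool_from_camera': array([[ 1.41708958e-04, -9.47632244e-01, -3.19363601e-01,
         8.15684806e-02],
       [ 9.99999926e-01,  2.00492470e-05,  3.84231749e-04,
         3.68550334e-04],
       [-3.57707395e-04, -3.19363632e-01,  9.47632177e-01,
        -1.18501461e-01],
       [ 0.00000000e+00,  0.00000000e+00,  0.00000000e+00,
         1.00000000e+00]])}
0.1 [0.11537139 0.5118434  0.25572602] [ 1.10690459e-01  9.93854715e-01 -6.39356109e-04 -1.38903513e-04] [ 0.3072233   0.01076949 -0.33627697] 0.025
```

View pics/top0.png

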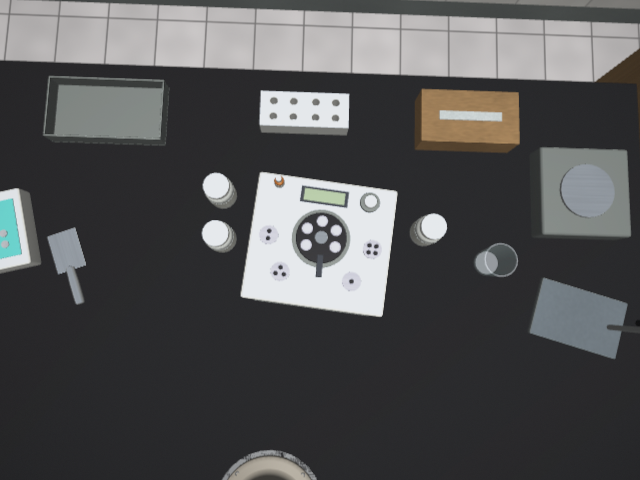

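View pics/side0.png

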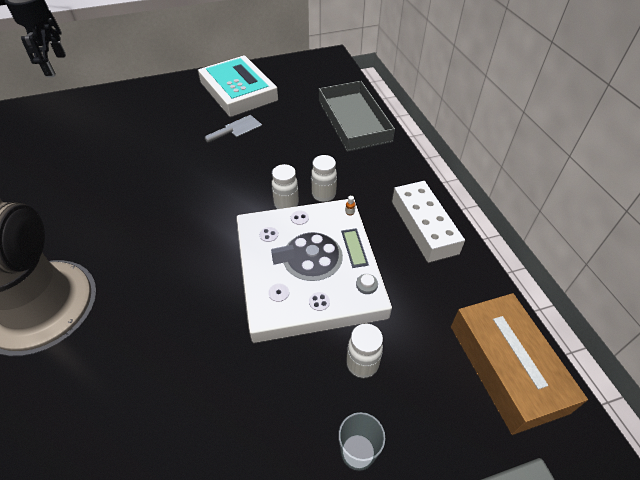

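The three-stud disc is front-left: (280,271) in the top view. The hub is at (321,238), the tab points down at (319,268), and the start key is at (370,202). That puts the target at about -0.75 rad.

```bash
cat > h.py <<'E'
from workcell import r, command_gripper, optics
import cv2, numpy as np
from scipy.spatial.transform import Rotation as Ro
A={1:.75,2:-1.5,3:-.75,4:1.5}
def down(phi):  # tool z down, tool x at world heading phi
    c,s=np.cos(phi),np.sin(phi)
    return Ro.from_matrix(np.array([[c,s,0],[s,-c,0],[0,0,-1]])).as_quat()
def cam(name):
    m=optics.camera_model(name)
    if name!="wrist": return m["K"],m["R"],np.array(m["t"])
    s=r.read_state(); T=np.eye(4); T[:3,:3]=Ro.from_quat(s["eef_rot"]).as_matrix(); T[:3,3]=s["eef_pos"]
    W=np.linalg.inv(T@m["tool_from_camera"]); return m["K"],W[:3,:3],W[:3,3]
def ray(c,uv,z):
    K,R,t=c; uv=np.atleast_2d(uv); d=np.c_[uv,np.ones(len(uv))]@np.linalg.inv(K).T@R
    o=-R.T@t; return (o+d*((z-o[2])/d[:,2])[:,None])[:,:2]
def proj(c,X):
    K,R,t=c; p=K@(R@np.array(X)+t); return p[:2]/p[2]
def studs(im,c,lo,hi):  # dark round blobs, areas in mm^2, world xy at stud top
    g=cv2.cvtColor(im,cv2.COLOR_RGB2GRAY)
    out=[]
    for k in cv2.findContours((g<110).astype(np.uint8),cv2.RETR_LIST,cv2.CHAIN_APPROX_NONE)[0]:
        x,y,w,h=cv2.boundingRect(k)
        if lo<=w<=hi and lo<=h<=hi:
            m=np.zeros(g.shape,np.uint8); cv2.drawContours(m,[k],-1,1,-1); m=cv2.dilate(m,np.ones((3,3)))
            wt=np.clip(200-g.astype(float),0,None)*m; v,u=np.nonzero(m); ww=wt[v,u]
            out.append([(u*ww).sum()/ww.sum(),(v*ww).sum()/ww.sum()])
    return np.array(out)
def fit(P,Q):  # model P -> world Q rigid
    p,q=P-P.mean(0),Q-Q.mean(0); a=np.arctan2((p[:,0]*q[:,1]-p[:,1]*q[:,0]).sum(),(p*q).sum())
    R=np.array([[np.cos(a),-np.sin(a)],[np.sin(a),np.cos(a)]]); t=Q.mean(0)-R@P.mean(0)
    return a,t,np.linalg.norm(P@R.T+t-Q,axis=1)
def model(): return np.array([[-.114*np.cos(A[i]),-.114*np.sin(A[i])] for i in (1,2,3,4)])
def locate(im,c,guess,lo,hi):  # guess: 4 rough disc centres xy
    uv=studs(im,c,lo,hi); X=ray(c,uv,.0595); Q=[]
    for i,g in enumerate(guess):
        s=X[np.linalg.norm(X-g,axis=1)<.018]; print(i+1,len(s)); Q.append(s.mean(0))
    return np.array(Q)
E
python3 - <<'E'
from h import *
c=cam("top"); im=np.load("top0.npz")["im"]
g=ray(c,[[351,282],[268,235],[280,271],[372,249]],.058)
Q=locate(im,c,g,2,7); a,t,e=fit(model(),Q); print("yaw",a,"hub",t,"res",e,Q)
print("hub px",ray(c,[321,238],.077),"tab",ray(c,[319,268],.1))
R=np.array([[np.cos(a),-np.sin(a)],[np.sin(a),np.cos(a)]]); k=t+R@[.093,-.095]; print("key",k,"img",ray(c,[371,202],.075))
hub=t; p=hub+R@[.0,.0]
command_gripper(0.0)
r.reach([hub[0]+.07,hub[1]+.0,.26],down(np.pi+a))
c=cam("wrist"); im,d=optics.get_image("wrist"); np.savez("w0.npz",im=im,d=d,R=c[1],t=c[2]); cv2.imwrite("pics/w0.png",im[:,:,::-1])
print(r.read_state()["time_s"])
E
```

```text
1 1
2 2
3 3
4 4
yaw -0.11233641414276561 hub [ 0.57688113 -0.09350648] res [1.69778648e-04 2.66509603e-04 3.31186532e-04 7.57525184e-05] [[ 0.48538416 -0.16123629]
 [ 0.58183685  0.02024698]
 [ 0.5023804  -0.00700305]
 [ 0.55612313 -0.20552447]]
hub px [[ 0.57438983 -0.09395016]] tab [[ 0.50881045 -0.09068293]]
key [ 0.65864541 -0.19833302] img [[ 0.65610512 -0.20006238]]
3.75
```

View pics/w0.png

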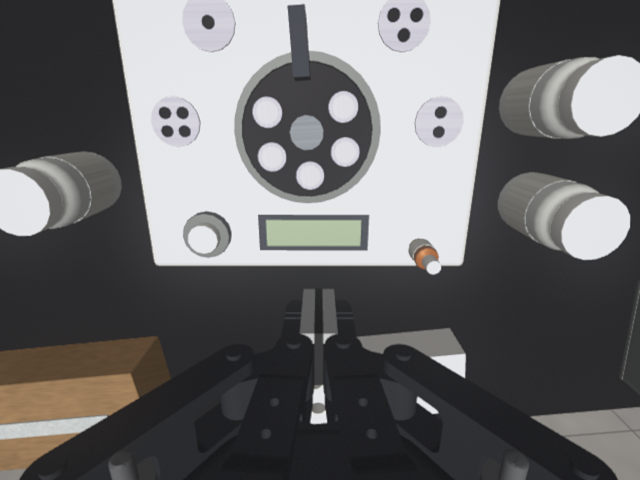

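The wrist view shows three studs at (404,23), the hub at (306,132), the tab's outer top end near (297,6) and the key top at (202,238). I'll fit again from this picture, then sweep the tab, stopping short on purpose.

```bash
cat >> h.py <<'E'
def pose(hub,a,th,h,rad=.072):
    o=np.pi+a+th; u=np.array([np.cos(o),np.sin(o)]); v=np.array([-u[1],u[0]])
    return hub+rad*u+(.006+h)*v, down(o)
def go(hub,a,th,h,z,speed=.08,**k):
    p,q=pose(hub,a,th,h); return r.move_straight([*p,z],q,speed=speed,**k)
def rough(hub,a):
    R=np.array([[np.cos(a),-np.sin(a)],[np.sin(a),np.cos(a)]]); return model()@R.T+hub
def look(n):
    c=cam("wrist"); im,d=optics.get_image("wrist"); np.savez(n+".npz",im=im,d=d,R=c[1],t=c[2]); cv2.imwrite(f"pics/{n}.png",im[:,:,::-1]); return im,c
def ang(hub,a,xy): d=np.asarray(xy)-hub; return (np.arctan2(d[:,1],d[:,0])-np.pi-a+np.pi)%(2*np.pi)-np.pi
E
python3 - <<'E'
from h import *
hub=np.array([.57688,-.09351]);a=-.11234
f=np.load("w0.npz"); c=(cam("wrist")[0],f["R"],f["t"])
Q=locate(f["im"],c,rough(hub,a),8,22); a,hub,e=fit(model(),Q); print(a,hub,e)
print("hub px",ray(c,[306,132],.077))
T=ray(c,[[297,6],[301,66]],.1); print(ang(hub,a,T),np.linalg.norm(T-hub,axis=1))
np.save("fit.npy",[a,*hub])
th0=ang(hub,a,T)[0]
p,q=pose(hub,a,th0,.035); r.reach([*p,.16],q)
print(r.read_state()["time_s"],r.read_state()["contact_force"])
go(hub,a,th0,.035,.100)
im,c=look("w1")
print(r.read_state()["time_s"],r.read_state()["contact_force"])
E
```

```text
1 1
2 2
3 3
4 4
-0.11095391662521843 [ 0.57776804 -0.09413483] [1.90787820e-05 1.87732501e-04 2.38904818e-04 6.46815144e-05]
hub px [[ 0.57749428 -0.09439854]]
[0.05680539 0.05608444] [0.08393471 0.04667645]
4.4917 [ 0.09905856 -0.59196554  0.29736132]
5.4417 [ 0.33775163 -0.31209339  0.76773555]
```

View pics/w1.png

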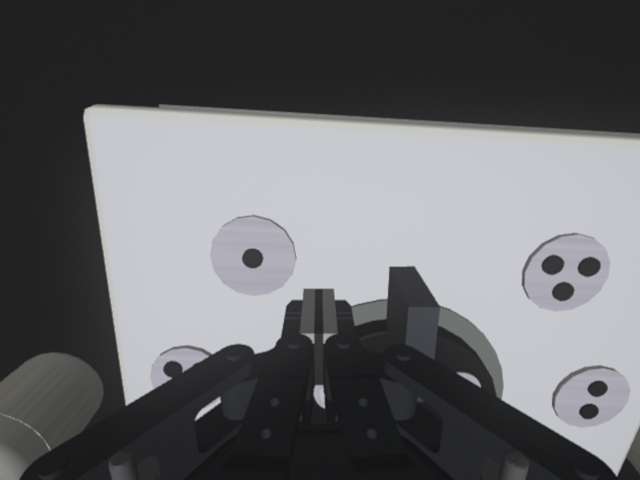

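The closed fingers, tip at (319,300), stand clear to the right of the tab at (405,290) as seen from the robot. Sweeping now.

Run:
```python
from h import *
a,*hub=np.load("fit.npy"); hub=np.array(hub)
go(hub,a,.057,.016,.100)
for th in np.linspace(.057,-.75,8)[1:]: go(hub,a,th,.016,.100)
print(r.read_state()["time_s"],r.read_state()["contact_force"])
go(hub,a,-.75,.035,.1)
p,q=pose(hub,a,-.75,.035); u=np.array([np.cos(np.pi+a-.4),np.sin(np.pi+a-.4)])
go(hub,a,-.75,.035,.15,speed=.15)
r.reach([*(hub-.05*u),.26],down(np.pi+a-.4))
look("w2"); print(r.read_state()["time_s"])
```

```text
7.6917 [0.37688685 0.75946321 0.24451371]
9.3417
```

View pics/w2.png

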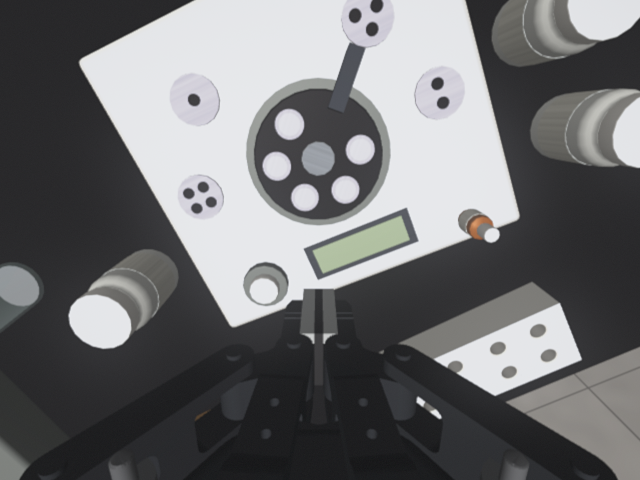

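The tab moved and now lies from (355,45) to (338,105), just short of the three-stud disc at (367,17). I'll measure its top-edge profile on the z = 0.1 plane.

```bash
cat >> h.py <<'E'
def tabprof(n,lo,hi,z=.1):
    a,*hub=np.load("fit.npy"); hub=np.array(hub)
    f=np.load(n+".npz"); c=(cam("wrist")[0],f["R"],f["t"])
    Q=locate(f["im"],c,rough(hub,a),7,24) ; a2,h2,e=fit(model(),Q); print("fit",a2,h2,e)
    g=cv2.cvtColor(f["im"],cv2.COLOR_RGB2GRAY).astype(np.float32)
    off=np.arange(-16,17,1.)/1000; mid=(lo+hi)/2; o=np.pi+a2+mid; u=np.array([np.cos(o),np.sin(o)]); v=np.array([-u[1],u[0]])
    for rad in (.045,.05,.055,.065,.07,.075,.08):
        P=np.array([proj(c,[*(h2+rad*u+s*v),z]) for s in off],np.float32)
        print(rad,cv2.remap(g,P[:,:1],P[:,1:],cv2.INTER_LINEAR).ravel().astype(int))
    b=cv2.resize(f["im"][:,:,::-1][0:140,270:440],None,fx=4,fy=4,interpolation=cv2.INTER_CUBIC); cv2.imwrite(f"pics/{n}z.png",b)
E
python3 -c "
from h import *
tabprof('w2',-.70,-.70)"
```

```text
1 1
2 2
3 3
4 4
fit -0.11107705914405218 [ 0.57763879 -0.09405402] [1.48100651e-05 1.21599809e-04 1.45916903e-04 3.95641339e-05]
0.045 [63 63 63 63 63 63 63 63 66 80 83 83 84 83 83 83 83 83 83 83 78 66 65 65
 66 66 66 66 66 66 66 66 66]
0.05 [146 127 105  85  66  61  57  58  66  80  83  82  82  83  83  83  83  82
  83  83  77  64  63  63  62  62  62  59  61  65  77 102 126]
0.055 [150 150 150 150 151 151 151 151 129  88  82  83  83  83  83  83  83  82
  82  82  83 130 154 154 154 154 155 154 154 155 155 155 155]
0.065 [231 231 231 231 231 232 232 231 163  87  82  83  83  82  83  83  82  82
  82  79 117 226 232 232 231 231 231 231 231 231 231 231 232]
0.07 [231 231 232 231 232 231 232 223 143  82  82  82  82  82  82  82  82  82
  82  81 148 230 232 231 231 231 231 232 231 231 231 231 231]
0.075 [231 231 231 231 231 231 232 232 131  82  81  82  82  82  82  82  82  81
  81  79 154 229 231 231 231 231 231 231 231 231 231 231 231]
0.08 [231 231 231 231 231 231 232 214 114  80  81  81  81  81  81  81  81  81
  79  86 195 231 231 231 231 231 231 231 231 231 231 231 231]
```

View pics/w2z.png

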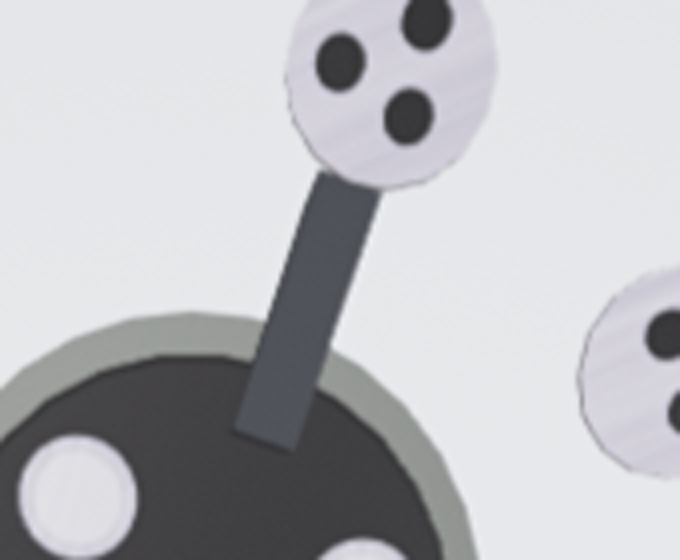

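```bash
cat >> h.py <<'E'
def tabang(n,guess,z=.1):
    a,*hub=np.load("fit.npy"); hub=np.array(hub)
    f=np.load(n+".npz"); c=(cam("wrist")[0],f["R"],f["t"])
    a,hub,e=fit(model(),locate(f["im"],c,rough(hub,a),7,24))
    g=cv2.cvtColor(f["im"],cv2.COLOR_RGB2GRAY).astype(np.float32)
    s=np.arange(-14,14.1,.25)/1000; o=np.pi+a+guess; u=np.array([np.cos(o),np.sin(o)]); v=np.array([-u[1],u[0]]); L=[]
    rr=np.r_[.0425:.048:.001,.060:.082:.001]
    for rad in rr:
        P=np.array([proj(c,[*(hub+rad*u+x*v),z]) for x in s],np.float32)
        d=np.diff(cv2.remap(g,P[:,:1],P[:,1:],cv2.INTER_LINEAR).ravel()); d=np.where(rad<.05,-d,d)
        m=(s[1:]+s[:-1])/2; n_=np.clip(-d,0,None); p_=np.clip(d,0,None); n_[n_<.08*n_.max()]=0; p_[p_<.08*p_.max()]=0
        L.append([(m*n_).sum()/n_.sum(),(m*p_).sum()/p_.sum()])
    L=np.array(L); mid=L.mean(1); w=np.median(np.ptp(L,axis=1)); k=np.abs(np.ptp(L,axis=1)-w)<.0015
    sl=np.polyfit(rr[k],mid[k],1); print("width",w,"n",k.sum(),"slope angle",guess+sl[0],"offset",sl[1],"mean angle",guess+np.mean(mid[k]/rr[k]))
    # steel hub bias: lighter disc near axis, top at 77 mm
    q=proj(c,[*hub,.077]); x,y=int(q[0])-25,int(q[1])-25; m=cv2.inRange(f["im"][y:y+50,x:x+50],(85,95,100),(190,190,190))
    k=max(cv2.findContours(m,cv2.RETR_EXTERNAL,cv2.CHAIN_APPROX_NONE)[0],key=cv2.contourArea); (cx,cy),rd=cv2.minEnclosingCircle(k)
    b=ray(c,[cx+x,cy+y],.077)[0]-hub; print("hub bias mm u,v",1e3*b@u,1e3*b@v,"r",rd)
E
python3 -c "
from h import *
tabang('w0',.057)
tabang('w2',-.727)"
```

```text
1 1
2 2
3 3
4 4
width 0.012243857749580044 n 23 slope angle 0.07283677115486949 offset -0.0006395701190274697 mean angle 0.06375257974256955
hub bias mm u,v 0.021950676623533484 0.30438541386966145 r 17.74691390991211
1 1
2 2
3 3
4 4
width 0.012167931525957687 n 23 slope angle -0.7350097644820042 offset 0.0004687915125581919 mean angle -0.7283500141043403
hub bias mm u,v 0.1261527135217468 0.2060676465751678 r 17.23981285095215
```

The tab is at about -0.729, so the effective half-thickness of the fingers is 14.5 mm. I'll push the last 0.02 rad and check again.

Run:
```python
from h import *
a,*hub=np.load("fit.npy"); hub=np.array(hub)
p,q=pose(hub,a,-.71,.035); r.reach([*p,.15],q); go(hub,a,-.71,.035,.1)
go(hub,a,-.71,.0165,.1,speed=.05); go(hub,a,-.75,.0145,.1,speed=.03); r.hold(.3)
s=r.read_state(); p,_=pose(hub,a,-.75,.0145); print(s["eef_pos"][:2]-p)
go(hub,a,-.75,.035,.1); go(hub,a,-.75,.035,.15,speed=.15)
u=np.array([np.cos(np.pi+a-.75),np.sin(np.pi+a-.75)])
r.reach([*(hub-.05*u),.26],down(np.pi+a-.75)); r.hold(.2)
look("w3"); print(r.read_state()["time_s"]); tabang("w3",-.75)
```

```text
[-5.19655644e-05 -1.03680499e-04]
13.8333
1 1
2 2
3 2
4 4
width 0.011628384015105474 n 24 slope angle -0.743550672059192 offset -0.0008297636257065776 mean angle -0.7558040718365089
hub bias mm u,v 1.2311667492197529 -0.3463259078680426 r 17.235017776489258
```

View pics/w3.png

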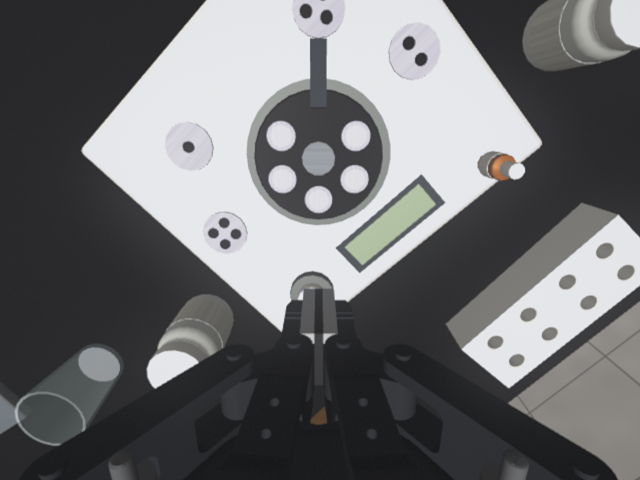

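In the wrist view, aligned to -0.75, the tab (column 318), hub (318) and three-stud disc (318) line up. One stud of that disc merged in the mask, so I'll refit without that disc and find the key from w2.

Run:
```python
from h import *
a,*hub=np.load("fit.npy"); hub=np.array(hub)
import h
ol,of=h.locate,h.fit
h.fit=lambda P,Q: of(P[[0,1,3]],Q[[0,1,3]])
tabang("w3",-.75)
f=np.load("w2.npz"); K=cam("wrist")[0]; c=(K,f["R"],f["t"])
R=np.array([[np.cos(a),-np.sin(a)],[np.sin(a),np.cos(a)]]); k=hub+R@[.093,-.095]
print("key",k,[np.round(proj(c,[*k,z]),1).tolist() for z in (.06,.07,.08,.09)])
for uv in ([258,291],[264,291],[268,291]):
    d=float(f["d"][uv[1],uv[0]]); X=f["R"].T@(np.linalg.inv(K)@[*uv,1]*d-f["t"]); print(uv,X)
m=cv2.inRange(f["im"][265:315,238:295],(222,222,222),(255,255,255))
for q in cv2.findContours(m,cv2.RETR_EXTERNAL,cv2.CHAIN_APPROX_NONE)[0]:
    (x,y),rd=cv2.minEnclosingCircle(q)
    if rd>8: print(x+238,y+265,rd,ray(c,[x+238,y+265],X[2]))
```

```text
1 1
2 2
3 2
4 4
width 0.011622731364854108 n 27 slope angle -0.7513524448552695 offset 0.00023485489243525045 mean angle -0.7477474522450158
hub bias mm u,v 0.12335119199042816 0.12313500657952785 r 17.235017776489258
key [ 0.65967716 -0.19884822] [[266.0, 283.0], [264.5, 287.6], [263.0, 292.5], [261.3, 297.7]]
[258, 291] [ 0.65675613 -0.20286865  0.07803681]
[264, 291] [ 0.65944779 -0.19789029  0.07821082]
[268, 291] [ 0.66144743 -0.19479168  0.07777298]
263.2710838317871 291.0903606414795 13.315902709960938 [[ 0.6593537  -0.19871374]]
266.0 289.5 37.20560836791992 [[ 0.65920016 -0.19559956]]
```

The turret is at -0.75 ± 0.003, and the key top is at (0.6595, -0.1988, 0.078). Now the press.

Run:
```python
from h import *
a,*hub=np.load("fit.npy"); x,y=.6595,-.1988
q=down(np.pi+a)
r.reach([x,y,.16],q); r.move_straight([x,y,.112],speed=.1); r.hold(.2)
f0=r.read_state()["contact_force"]
hit=r.move_straight([x,y,.092],speed=.015,max_force=8); s=r.read_state(); print(hit,s["eef_pos"],s["contact_force"]-f0)
r.hold(.2); s=r.read_state(); print(s["eef_pos"],s["contact_force"]-f0)
r.move_straight([x,y,.115],speed=.04); r.move_straight([x,y,.2],speed=.15)
u=np.array([np.cos(np.pi+a-.4),np.sin(np.pi+a-.4)])
r.reach([*(np.array([.57777,-.09413])-.05*u),.26],down(np.pi+a-.4)); r.hold(.2)
look("w4"); s=r.read_state(); print(s["time_s"]); tabang("w4",-.75)
f=np.load("w4.npz"); K=cam("wrist")[0]; d=float(f["d"][291,264]); print(f["R"].T@(np.linalg.inv(K)@[264,291,1]*d-f["t"]))
```

```text
True [ 0.65945919 -0.19879844  0.09617105] [-1.36156996  0.52372514  4.01558618]
[ 0.65949888 -0.19878481  0.09612741] [-0.96426478 -0.23567377  5.78580187]
18.8333
1 1
2 2
3 3
4 4
width 0.012263527733821968 n 24 slope angle -0.7430323163281632 offset -0.0001442712002300344 mean angle -0.7451839418057892
hub bias mm u,v 0.15804430534961053 0.10778531602096027 r 17.207979202270508
[ 0.66080668 -0.19955961  0.07859076]
```

View pics/w4.png

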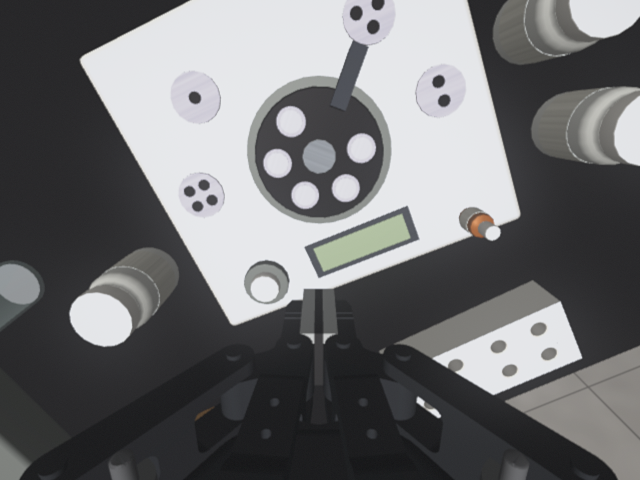

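The key went down about 7 mm at 5.8 N, which is full travel, and its top is back at 78 mm. The tab still points at the three-stud disc, and the vial and bottles haven't moved.

```bash
python3 -c "
from workcell import r
print(r.finish_job())"
```

```text
the job is handed in; nothing more can be done
None
```

The job is handed in: I pushed the turret tab to about -0.75 rad so it points at the three-stud disc, then pressed the start key fully down and it came back up, in about 19 s of robot time.

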